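# Weigh the parcel, then scan its label

## Task

Book the parcel in: lay the small carton with the barcode label flat and label up on the middle of the scale's steel plate and let go of it. Then draw the hand scanner straight up out of its holder, turn it nose-down and finish while still holding it in the air, touching nothing else, as you would to read the label: its window about 10 cm from the barcode and aimed steeply down (45 degrees or more below level) at its middle, with the scanner's width lying along the row of bars, so that its line crosses them all. Leave the mug, the stapler and the tape measure where they are.

Things in the scene. Friction and masses are not known exactly. Their poses are not given: they have to be found in the camera images.
- parcel: small closed cardboard carton, 63 (x) x 81 (y) x 41 mm high, 50 to 115 g, lying flat with a white label on top; origin at the centre of its underside. Grasp it across the 63 mm side (along its x). The only carton with a label on its top; two others stand stacked at the back by the wall
- label (a point): middle of the barcode, on the parcel's top face (41 mm over its underside, centred). White label 46 (x) x 60 (y) mm; the barcode on it is 28 x 48 mm, its bars run along the parcel's x and follow one another along the parcel's y. Axes as the parcel's
- scale: low parcel scale, fixed: steel plate 150 (x) x 170 (y) mm, its top 42 mm above the table; on the -x side, toward the robot, a lower sloping panel (at most 34 mm high) with display and three keys reaches to 111 mm from the centre. Origin on the table under the centre of the plate; z up
- plate (a point): centre of the top face of the scale's plate, 42 mm above the table; axes as the scale's
- holder: black scanner holder, screwed down: base 122 x 98 x 12 mm and an upright square cup (50 x 46 mm outside), mouth 75 mm and floor 20 mm above the table. The scanner's handle stands 55 mm deep in it with 2 mm play each side and comes out straight up. Origin on the table under the cup's axis; z up; x as the docked scanner's
- scanner: cordless pistol-shaped scanner, 145-235 g, black handle, grey head, upright in the holder. Origin: centre of the handle's foot; z up the handle (32 x 28 mm); nose to -x, drooping 15 deg with the handle upright. Head 106 mm long, 50 mm wide (y, flat sides), 38 high; a black hood round the window, 60 wide, 44 high, takes its front 22 mm; trigger in front of the handle under the head
- grip (a point): middle of the scanner's head, where to grasp it from above across its 50 mm width (along the scanner's y); 12 mm ahead (-x) of the handle's axis and 118 mm above the handle's foot; axes as the scanner's. The mass centre lies within 25 mm below it
- window (a point): centre of the scanner's window, on the nose 58 mm ahead of point grip along the line of sight. Its z axis points out along the line of sight (in the scanner's own axes: -0.966, 0, -0.259), its y axis is the scanner's y (the scanner's width, along which the reading line lies)
- mug: white mug, 82 mm wide, 91 mm high, off to the left; not to be moved; origin on the table near its middle
- stapler: stapler, 34 x 136 x 50 mm, behind the work; not to be moved; origin on the table under its middle
- tape_measure: tape measure, 37 x 73 x 56 mm, behind the work; not to be moved; origin on the table under its middle
There are look-alikes about, which are no part of the job. Several things look just like the parcel: the one meant starts farthest from the robot's base.

How it is judged:
By the outcome, as a careful person would: the job done as asked, in the order asked, and still so for the second after the job is handed in, while the arm keeps its last pose, push and grip.
It also fails if it takes over 51 s, if anything falls off the work surface, if the arm or the gripper's body presses on something with over 40 N, if the wrist force passes 120 N, or if a joint passes its speed limit or range.

## Robot

A 6-joint arm with a two-finger parallel gripper is mounted at the origin on a cart in front of the work surface, level with it; the furniture and walls round the work are solid. World frame = base frame: x ahead of the robot, y to its left, z up, the work surface at z = 0. Lengths are in m, angles in rad, forces in N, time in s.
With the tool pointing down it reaches from about 0.35 to 0.8 m from the base axis. Payload 7.3 kg.
Tool frame: the origin (TCP) lies between the finger pads; the fingertips stand 25 mm ahead of it and the grasp point (between the pads) lies 6 mm ahead of it (r.tip_extent is the distance from the TCP to the fingertips, in m); z points along the fingers, y is the direction in which the jaws open and shut (so a half turn about z gives the same grasp; the last joint's range is limited). The gripper opens to 85 mm and grips with 20 to 120 N. Pads are 22 mm wide; open, the fingers measure 114 mm over their backs; the gripper's body (76 mm by 85 mm) begins 54 mm behind the grasp point. The pads swing forward as they close: fully open they stand 13 mm farther back than shut.
Start: joints at [-1.281, 0.342, 1.524, -0, 1.275, -0.146], TCP at [0.222, -0.476, 0.256] pointing down, gripper open.
Joint ranges: [-2.53, 2.53], [-0.77, 2.02], [0.04, 2.7], [-1, 4.14], [0.28, 2.66], [-3.11, 3.11]. Speed limits (rad/s): [2.57, 2.57, 3.14, 3.14, 3.14, 3.14].

## Interface

Orientations are given as a unit quaternion [x, y, z, w].
In Python, from workcell import r, command_gripper, optics gives the robot as it stands. The module is installed in compiled form; this text tells all that it offers. Calls block until the motion is done:
- r.reach(position, orientation): joint-space move of the TCP to a pose.
- r.move_straight(position, orientation=None, speed=0.15, max_force=None): straight line of the TCP; orientation=None keeps the orientation; speed is the mean speed in m/s. With max_force (N) it stops when the force on the tool has changed by that much, and returns True; else False.
- r.movej(angles): joint-space move.
- command_gripper(opening, force=None): finger opening in m; force is the grip in N (None keeps the last); returns when the fingers have stopped.
- r.hold(seconds).
- r.solve_ik(position, orientation): joint angles nearest the present ones, or None.
- r.read_state(): the state.
- optics.get_image(name): name is "scene" or "top" or "wrist"; returns (picture, depth): 400x640x3 uint8, red, green, blue; 400x640 float32, m along the optical axis (not along the pixel's ray), 0 where there is no reading.
- optics.camera_model(name): a dict with "K" (3x3 intrinsics, pixels), "R" (3x3) and "t" (3): a world point X has camera coordinates R X + t; the wrist camera has in their place "tool_from_camera" (4x4, takes a point from camera to tool coordinates, whose origin is the TCP and whose axes are the flange's). Camera axes: x right, y down, z forward; pixel columns grow to the right and rows downward; lengths in m; the calibration is good to about 2 mm. A picture is of the moment at which its call begins: read the wrist's pose just before it. camera_model takes no time and is no camera call.
A pose or a line that the arm cannot do raises r.PlanningError and nothing moves.
- r.finish_job(): hands the job in, once; it reports no verdict.
The state is a dict: "time_s": time; "joint_positions": joint angles; "dq": joint speeds; "tau": joint torques, N m; "eef_pos": TCP position; "eef_rot": TCP orientation; "contact_force": force on the tool from outside, world axes, zero at the start; "torque": the same for the moment, N m; "grip_width": finger opening in m.
Only numpy, scipy, OpenCV 4.12 (cv2) and the standard library are available. Lean on these libraries where they do the work, as an engineer would, in place of code of your own. Each camera call takes 0.05 s, during which the arm holds its last target.

## Working session

There is one attempt and no reset: what is moved stays moved. The work goes in short steps, each a Python script; the robot and the scene stay as the last script left them, time stands still between calls to the robot, and variables do not carry over. Pictures are saved under pics/ and viewed, and the job is handed in when it is done.

```bash
mkdir -p pics; ls
python3 - <<'E'
from workcell import r, command_gripper, optics
import numpy as np,cv2
s=r.read_state();print({k:np.round(v,3) for k,v in s.items()})
for n in ["scene","top","wrist"]:
    im,d=optics.get_image(n); cv2.imwrite(f"pics/{n}0.png",im[:,:,::-1]); np.save(f"pics/{n}0.npy",d); np.save(f"pics/{n}0_im.npy",im)
    m=optics.camera_model(n); print(n,{k:np.round(v,3).tolist() for k,v in m.items()}, (d>0).mean())
E
```

```text
pics
{'time_s': np.float64(0.0), 'joint_positions': array([-1.281,  0.343,  1.525, -0.   ,  1.275, -0.146]), 'dq': array([ 0.001, -0.001,  0.   ,  0.   , -0.001,  0.002]), 'tau': array([-0.0000e+00, -4.3368e+01, -2.4602e+01, -0.0000e+00,  8.0000e-03,
        0.0000e+00]), 'eef_pos': array([ 0.222, -0.476,  0.256]), 'eef_rot': array([ 0.976,  0.216, -0.   , -0.001]), 'contact_force': array([-0.085,  0.101,  0.631]), 'torque': array([-0.014, -0.008,  0.006]), 'grip_width': np.float64(0.085)}
scene {'K': [[386.423, 0.0, 327.229], [0.0, 386.423, 196.411], [0.0, 0.0, 1.0]], 'R': [[-0.633, -0.774, -0.001], [-0.571, 0.468, -0.675], [0.522, -0.427, -0.738]], 't': [0.444, 0.333, 0.887]} 0.9961640625
top {'K': [[478.006, 0.0, 325.494], [0.0, 478.006, 197.808], [0.0, 0.0, 1.0]], 'R': [[-0.022, -1.0, 0.015], [-0.985, 0.019, -0.173], [0.172, -0.018, -0.985]], 't': [0.101, 0.534, 1.252]} 0.99600390625
wrist {'K': [[349.738, 0.0, 320.631], [0.0, 349.738, 196.555], [0.0, 0.0, 1.0]], 'tool_from_camera': [[-0.0, -0.959, -0.283, 0.071], [1.0, -0.001, 0.0, -0.001], [-0.0, -0.283, 0.959, -0.116], [0.0, 0.0, 0.0, 1.0]]} 0.99619140625
```

View pics/scene0.png

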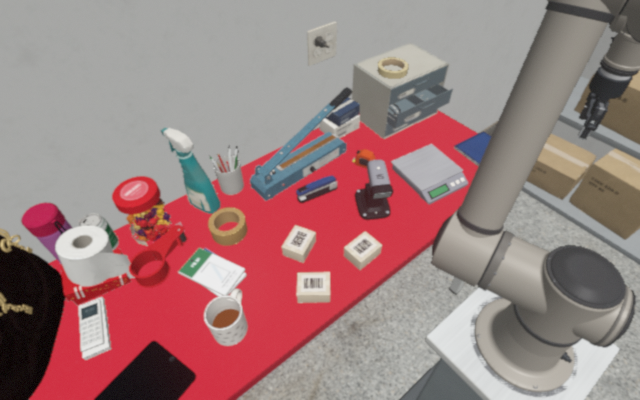

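View pics/top0.png

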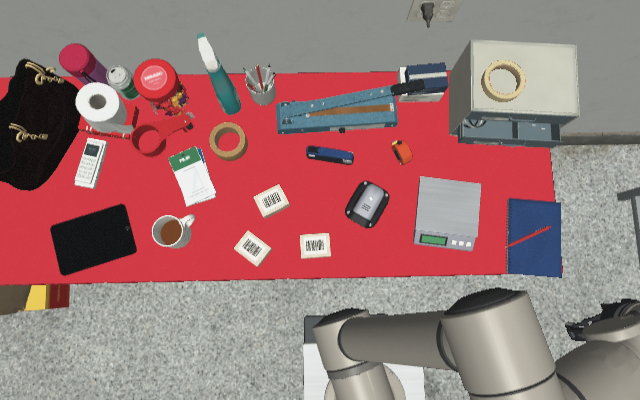

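View pics/wrist0.png

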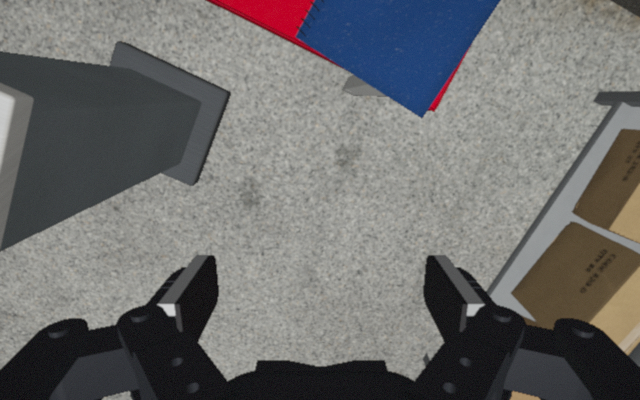

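Top view: the labelled cartons are at (271,200), (253,248) and (315,245), the scale at (448,212), and the holder with scanner at (367,203). I'll measure them now.

```bash
cat > h.py <<'E'
import numpy as np,cv2
def cast(m,px,z):
    K,R,t=[np.array(m[k]) for k in("K","R","t")]
    px=np.atleast_2d(np.array(px,float)); c=-R.T@t
    d=(R.T@np.linalg.inv(K)@np.c_[px,np.ones(len(px))].T).T
    return c+d*((z-c[2])/d[:,2])[:,None]
def cloud(m,dep):
    K,R,t=[np.array(m[k]) for k in("K","R","t")]
    v,u=np.mgrid[:dep.shape[0],:dep.shape[1]]
    c=np.stack([(u-K[0,2])/K[0,0]*dep,(v-K[1,2])/K[1,1]*dep,dep],-1)
    return (c-t)@R
def wmodel(m,pos,q):
    from scipy.spatial.transform import Rotation as Ro
    T=np.eye(4);T[:3,:3]=Ro.from_quat(q).as_matrix();T[:3,3]=pos
    W=np.linalg.inv(T@np.array(m["tool_from_camera"]))
    return dict(K=m["K"],R=W[:3,:3],t=W[:3,3])
E
python3 - <<'E'
from workcell import optics
from h import *
for n in ["top","scene"]:
    m=optics.camera_model(n); im=np.load(f"pics/{n}0_im.npy"); P=cloud(m,np.load(f"pics/{n}0.npy"))
    hsv=cv2.cvtColor(im,cv2.COLOR_RGB2HSV)
    red=((hsv[...,0]<8)|(hsv[...,0]>172))&(hsv[...,1]>150)
    print(n,"table z",np.median(P[red][:,2]))
    # cartons: not red, top height ~41 mm
    mk=((np.abs(P[...,2]-.041)<.008)&(~red)).astype(np.uint8)
    if n=="scene": mk[:, 470:]=0
    k,l,st,c=cv2.connectedComponentsWithStats(mk)
    for i in range(1,k):
        if st[i,4]<150: continue
        px=np.argwhere(l==i)[:,::-1]; w=cast(m,px,.041)
        rc=cv2.minAreaRect((w[:,:2]*1000).astype(np.float32))
        print(c[i].round(),st[i,4],"z",np.median(P[l==i][:,2]).round(4),"rect mm",np.round(rc[0],1),np.round(rc[1],1),round(rc[2],1),"r",np.hypot(*rc[0]).round(1))
im=np.load("pics/top0_im.npy")[170:280,210:490,::-1]
cv2.imwrite("pics/crop_top.png",cv2.resize(im,None,fx=2.8,fy=2.8,interpolation=cv2.INTER_CUBIC))
E
```

```text
top table z 9.866106593540485e-05
[608.  55.] 156 z 0.0408 rect mm [ 941.9 -740.1] [ 11.9 182.5] 0.9 r 1197.9
[341.  59.] 609 z 0.0412 rect mm [941.8  38.6] [ 12.8 687.6] 0.0 r 942.5
[ 55. 153.] 296 z 0.0415 rect mm [677.1 834.3] [ 41.4 262.8] 55.5 r 1074.5
[336. 127.] 274 z 0.0408 rect mm [740.2  51.4] [ 37.4 338.9] 2.5 r 742.0
[227. 140.] 423 z 0.0461 rect mm [706.1 358.3] [102.2  98.6] 26.7 r 791.8
[328. 152.] 308 z 0.0452 rect mm [664.4  76.5] [130.4  26.9] 78.6 r 668.8
[448. 207.] 3488 z 0.0421 rect mm [ 499.6 -243.4] [170.1 167.1] 81.6 r 555.7
[271. 200.] 676 z 0.0407 rect mm [533.6 237.9] [64.1 79.8] 27.6 r 584.3
[252. 248.] 696 z 0.0407 rect mm [405.4 288.7] [80.4 62. ] 51.6 r 497.7
[315. 245.] 696 z 0.0405 rect mm [409.4 120.9] [63.1 79.7] 2.7 r 426.9
scene table z 0.0008307265798909357
[275. 135.] 290 z 0.0408 rect mm [937.8  18.3] [ 24.8 340.1] 0.3 r 938.0
[297. 173.] 408 z 0.0415 rect mm [733.7  60.6] [347.6  90.9] 79.9 r 736.2
[428. 168.] 1950 z 0.0435 rect mm [ 493.9 -242.8] [175.1 173.7] 81.7 r 550.3
[315. 186.] 245 z 0.0443 rect mm [660.1  77.6] [133.5  36.8] 78.2 r 664.7
[227. 224.] 450 z 0.0467 rect mm [702.3 360.4] [109.8  99.8] 12.0 r 789.4
[299. 240.] 626 z 0.0412 rect mm [527.5 239.5] [66.2 84.3] 26.8 r 579.4
[363. 247.] 654 z 0.0413 rect mm [402.9 123.3] [66.7 85.2] 2.9 r 421.4
[ 42. 345.] 480 z 0.042 rect mm [692.2 823.1] [ 35.8 291.4] 60.0 r 1075.5
[313. 284.] 779 z 0.0413 rect mm [399.4 291. ] [79.5 66.9] 53.2 r 494.2
[225. 313.] 194 z 0.0363 rect mm [468.4 494.8] [68.  38.3] 68.2 r 681.4
```

View pics/crop_top.png

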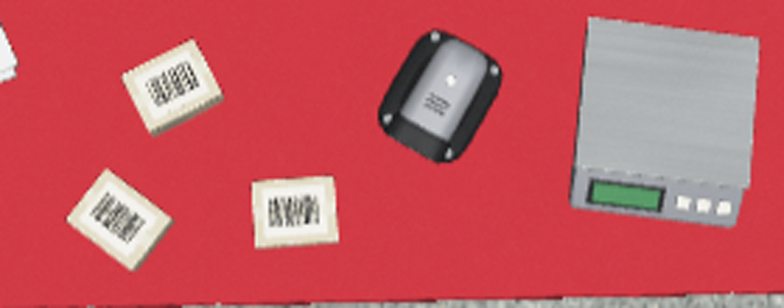

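Run:
```python
from workcell import optics
from h import *
for n in ["top","scene"]:
    m=optics.camera_model(n); im=np.load(f"pics/{n}0_im.npy"); P=cloud(m,np.load(f"pics/{n}0.npy"))
    g=cv2.cvtColor(im,cv2.COLOR_RGB2HSV)
    # plate
    mk=(np.abs(P[...,0]-.5)<.14)&(np.abs(P[...,1]+.245)<.14)&(P[...,2]>.038)&(P[...,2]<.05)
    q=P[mk]; rc=cv2.minAreaRect((cast(m,np.argwhere(mk)[:,::-1],.042)[:,:2]*1000).astype(np.float32)); print(n,"plate",np.round(rc[0],1),np.round(rc[1],1),round(rc[2],1),np.median(q[:,2]).round(4),mk.sum())
    near=(np.hypot(P[...,0]-.5,P[...,1]-0.0)<.14)
    for lo,hi in [(.1,.2),(.125,.2),(.14,.2),(.15,.2)]:
        mk=near&(P[...,2]>lo)&(P[...,2]<hi)
        if mk.sum()<20: continue
        q=P[mk]; rc=cv2.minAreaRect((q[:,:2]*1000).astype(np.float32))
        print(n,lo,mk.sum(),np.round(rc[0],1),np.round(rc[1],1),round(rc[2],1),"zmax",q[:,2].max().round(4),"pxc",np.argwhere(mk)[:,::-1].mean(0).round())
    mk=near&(P[...,2]>.006)&(P[...,2]<.02)
    q=P[mk]; rc=cv2.minAreaRect((q[:,:2]*1000).astype(np.float32)); print("base",np.round(rc[0],1),np.round(rc[1],1),round(rc[2],1))
    # obstacles beyond the scale
    mk=(P[...,0]>.55)&(P[...,0]<.8)&(P[...,1]<-.1)&(P[...,1]>-.5)&(P[...,2]>.05)
    q=P[mk]
    if len(q): print("cab min x by z",[(z,q[q[:,2]>z][:,0].min().round(3),q[q[:,2]>z][:,1].max().round(3)) for z in(.05,.1,.15,.2) if (q[:,2]>z).any()])
im=np.load("pics/scene0_im.npy")[140:230,330:480,::-1]
cv2.imwrite("pics/crop_scene.png",cv2.resize(im,None,fx=5,fy=5,interpolation=cv2.INTER_CUBIC))
im=np.load("pics/top0_im.npy")[170:235,330:405,::-1]
cv2.imwrite("pics/crop_top2.png",cv2.resize(im,None,fx=8,fy=8,interpolation=cv2.INTER_CUBIC))
```

```text
top plate [ 527.8 -220.3] [224.5 195.2] 80.9 0.0424 3218
top 0.1 867 [501.   -9.8] [ 58.  107.3] 62.0 zmax 0.1703 pxc [366. 205.]
top 0.125 867 [501.   -9.8] [ 58.  107.3] 62.0 zmax 0.1703 pxc [366. 205.]
top 0.14 837 [500.8 -10.6] [ 53.5 107.5] 60.8 zmax 0.1703 pxc [367. 205.]
top 0.15 532 [504.3 -14.7] [49.5 95.9] 59.4 zmax 0.1703 pxc [370. 198.]
base [498.9   5.1] [265.8 239.1] 34.0
cab min x by z [(0.05, np.float64(0.562), np.float64(-0.1)), (0.1, np.float64(0.651), np.float64(-0.101)), (0.15, np.float64(0.695), np.float64(-0.101)), (0.2, np.float64(0.705), np.float64(-0.101))]
scene plate [ 527.3 -220.5] [227.  205.7] 81.7 0.0438 1801
scene 0.1 778 [491.7 -10.6] [ 58.  100.7] 55.8 zmax 0.1697 pxc [379. 180.]
scene 0.125 709 [493.2  -9.6] [ 57.6 100.7] 57.8 zmax 0.1697 pxc [379. 178.]
scene 0.14 618 [492.  -10.5] [ 54.7 100.7] 56.4 zmax 0.1697 pxc [379. 176.]
scene 0.15 383 [502.8 -15.8] [50.6 77.3] 57.0 zmax 0.1697 pxc [378. 171.]
base [525.4  18.2] [214.  163.8] 21.6
cab min x by z [(0.05, np.float64(0.638), np.float64(-0.1)), (0.1, np.float64(0.645), np.float64(-0.1)), (0.15, np.float64(0.693), np.float64(-0.1)), (0.2, np.float64(0.701), np.float64(-0.1))]
```

View pics/crop_scene.png

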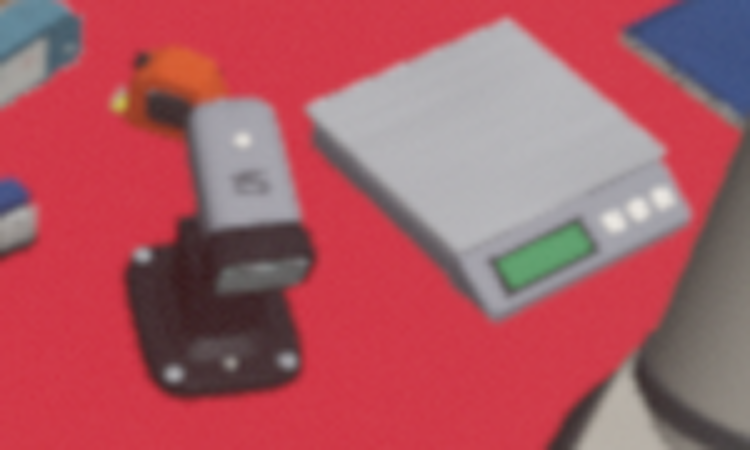

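View pics/crop_top2.png

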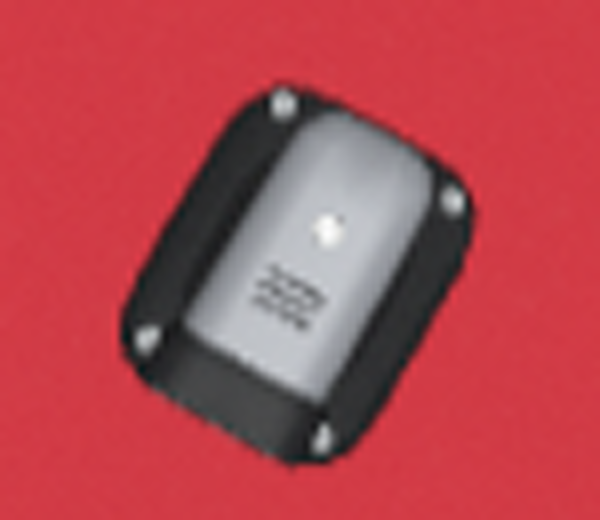

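Run:
```python
from workcell import optics
from h import *
m=optics.camera_model("top")
b=np.array([[283,103],[452,200],[322,438],[147,337]])/8+[330,170]-.44
w=cast(m,b,.013)[:,:2]*1000; print("bolts",w.round(1).tolist(),"c",w.mean(0).round(1))
for i,j in[(3,0),(2,1)]: v=w[i]*-1+w[j]; print(np.hypot(*v).round(1),np.degrees(np.arctan2(v[1],v[0])).round(1))
h=np.array([[183,325],[318,402]])/8+[330,170]-.44
w=cast(m,h,.147)[:,:2]*1000; print("hood edge",w.round(1).tolist(),w.mean(0).round(1), np.linalg.norm(w[0]-w[1]))
v=w[0]-w[1]; print(np.degrees(np.arctan2(v[1],v[0]))-90)
for n in ["top","scene"]:
    m=optics.camera_model(n); im=np.load(f"pics/{n}0_im.npy"); P=cloud(m,np.load(f"pics/{n}0.npy"))
    mk=(np.abs(P[...,0]-.5)<.14)&(np.abs(P[...,1]+.245)<.125)&(P[...,2]>(.0385 if n=="top" else .039))&(P[...,2]<.05)
    mk=cv2.morphologyEx(mk.astype(np.uint8),cv2.MORPH_OPEN,np.ones((5,5)))>0
    k,l,st,c=cv2.connectedComponentsWithStats(mk.astype(np.uint8)); i=1+st[1:,4].argmax(); mk=l==i
    rc=cv2.minAreaRect((cast(m,np.argwhere(mk)[:,::-1],.042)[:,:2]*1000).astype(np.float32)); print(n,"plate",np.round(rc[0],1),np.round(rc[1],1),round(rc[2],1),mk.sum(),st[i])
    mk=(np.abs(P[...,0]-.5)<.16)&(np.abs(P[...,1]+.245)<.14)&(P[...,2]>.008)&(P[...,2]<.05)
    k,l,st,c=cv2.connectedComponentsWithStats(mk.astype(np.uint8)); i=1+st[1:,4].argmax(); mk=l==i
    rc=cv2.minAreaRect((P[mk][:,:2]*1000).astype(np.float32)); print(n,"whole scale",np.round(rc[0],1),np.round(rc[1],1),round(rc[2],1))
```

```text
bolts [[582.9, -22.7], [547.2, -80.5], [464.6, -31.9], [501.1, 27.5]] c [524.  -26.9]
96.0 -31.5
95.8 -30.5
hood edge [[485.3, 25.0], [460.3, -16.2]] [472.8   4.4] 48.15813041401887
-31.242977746368055
top plate [ 507.3 -243.3] [162.2 148.9] 80.6 1677 [ 416  177   64   57 1677]
top whole scale [ 489.9 -247.7] [182.  187.5] 81.5
scene plate [ 503.6 -244.8] [172.2 152.1] 81.7 1725 [ 394  145   66   45 1725]
scene whole scale [ 499.9 -244.6] [173.9 217.2] 81.2
```

```bash
cat >> h.py <<'E'
from scipy.spatial.transform import Rotation as Ro
def down(yaw): return (Ro.from_euler('z',yaw,degrees=True)*Ro.from_euler('x',180,degrees=True)).as_quat()
def scan_pose(label,yaw,E,dist=.10,flip=False,goff=np.zeros(3)):
    """TCP pose for line of sight E deg below level, at label; goff: grasp point minus grip, scanner axes"""
    Rs=Ro.from_euler('z',yaw,degrees=True)*Ro.from_euler('y',-(E-15),degrees=True)
    los=Rs.apply([-.9659,0,-.2588]); grip=np.array(label)-los*(dist+.058)
    Rt=Rs*(Ro.from_euler('z',180 if flip else 0,degrees=True)*Ro.from_euler('x',180,degrees=True))
    tcp=grip+Rs.apply(goff)-.006*Rt.apply([0,0,1])
    return tcp,Rt.as_quat(),Rs,grip
E
python3 - <<'E'
from workcell import r,optics
from h import *
for n in ["top","scene"]:
    P=cloud(optics.camera_model(n),np.load(f"pics/{n}0.npy"))
    for y0 in (-.15,-.2,-.25,-.3,-.35):
        q=P[(P[...,0]>.61)&(P[...,0]<.9)&(P[...,1]<y0)&(P[...,1]>y0-.05)&(P[...,2]>.06)]
        print(n,y0,[(z,q[(q[:,2]>z)][:,0].min().round(3)) for z in(.06,.1,.14) if (q[:,2]>z).any()])
lab=[.505,-.244,.083]
for yaw in (-8.5,-25,-40):
  for E in (55,60,65,70):
    for f in (0,1):
        p,q,Rs,g=scan_pose(lab,yaw,E,flip=f)
        s=r.solve_ik(p,q); foot=g+Rs.apply([.012,0,-.118])
        print(yaw,E,f,None if s is None else np.round(s,2),"tcp",p.round(3),"foot",foot.round(3))
E
```

```text
top -0.15 [(0.06, np.float64(0.774)), (0.1, np.float64(0.774)), (0.14, np.float64(0.774))]
top -0.2 [(0.06, np.float64(0.824)), (0.1, np.float64(0.826))]
top -0.25 [(0.06, np.float64(0.673)), (0.1, np.float64(0.673)), (0.14, np.float64(0.718))]
top -0.3 [(0.06, np.float64(0.669)), (0.1, np.float64(0.67)), (0.14, np.float64(0.714))]
top -0.35 [(0.06, np.float64(0.652)), (0.1, np.float64(0.652)), (0.14, np.float64(0.697))]
scene -0.15 [(0.06, np.float64(0.769)), (0.1, np.float64(0.769)), (0.14, np.float64(0.769))]
scene -0.2 [(0.06, np.float64(0.819)), (0.1, np.float64(0.823))]
scene -0.25 [(0.06, np.float64(0.668)), (0.1, np.float64(0.669)), (0.14, np.float64(0.713))]
scene -0.3 [(0.06, np.float64(0.664)), (0.1, np.float64(0.664)), (0.14, np.float64(0.709))]
scene -0.35 [(0.06, np.float64(0.646)), (0.1, np.float64(0.646)), (0.14, np.float64(0.693))]
-8.5 55 0 [-0.68  0.36  1.83  0.82  0.46  0.38] tcp [ 0.591 -0.257  0.217] foot [ 0.679 -0.27   0.13 ]
-8.5 55 1 [-0.68  0.36  1.83  0.82  0.46 -2.76] tcp [ 0.591 -0.257  0.217] foot [ 0.679 -0.27   0.13 ]
-8.5 60 0 [-0.71  0.33  1.91  1.1
[... 988 characters left out ...]
14  0.16 ]
-25 70 0 None tcp [ 0.55  -0.265  0.235] foot [ 0.648 -0.311  0.174]
-25 70 1 None tcp [ 0.55  -0.265  0.235] foot [ 0.648 -0.311  0.174]
-40 55 0 None tcp [ 0.571 -0.3    0.217] foot [ 0.64  -0.357  0.13 ]
-40 55 1 None tcp [ 0.571 -0.3    0.217] foot [ 0.64  -0.357  0.13 ]
-40 60 0 None tcp [ 0.562 -0.292  0.224] foot [ 0.636 -0.354  0.145]
-40 60 1 None tcp [ 0.562 -0.292  0.224] foot [ 0.636 -0.354  0.145]
-40 65 0 None tcp [ 0.553 -0.284  0.23 ] foot [ 0.631 -0.35   0.16 ]
-40 65 1 None tcp [ 0.553 -0.284  0.23 ] foot [ 0.631 -0.35   0.16 ]
-40 70 0 None tcp [ 0.543 -0.276  0.235] foot [ 0.626 -0.345  0.174]
-40 70 1 None tcp [ 0.543 -0.276  0.235] foot [ 0.626 -0.345  0.174]
```

Run:
```python
from workcell import r,optics
from h import *
lab=[.505,-.244,.083]
print("pick",[np.round(r.solve_ik([.5336,.2379,.034],down(y)),2) for y in(117.6,-62.4)])
print("place",[(y,np.round(r.solve_ik([.505,-.244,.08],down(y)),2)) for y in(-8.4,-98.4,81.6,171.6)])
print("scan",[np.round(r.solve_ik([.506,-.015,.144],down(y)),2) for y in(-31,149)])
for yaw in (21.6,51.6,81.6,110,-70,-98.4,-130):
  for E in (60,70):
    for f in (0,1):
        p,q,Rs,g=scan_pose(lab,yaw,E,flip=f)
        s=r.solve_ik(p,q); foot=g+Rs.apply([.012,0,-.118])
        print(yaw,E,f,None if s is None else np.round(s,2),"tcp",p.round(3),"foot",foot.round(3))
```

```text
pick [array([ 0.29,  0.7 ,  1.6 , -0.  ,  0.84, -0.19]), array([ 0.29,  0.7 ,  1.6 , -0.  ,  0.84,  2.95])]
place [(-8.4, array([-0.59,  0.6 ,  1.64, -0.  ,  0.9 ,  1.13])), (-98.4, array([-0.59,  0.6 ,  1.64, -0.  ,  0.9 ,  2.7 ])), (81.6, array([-0.59,  0.6 ,  1.64,  0.  ,  0.9 , -0.44])), (171.6, array([-0.59,  0.6 ,  1.64,  0.  ,  0.9 , -2.01]))]
scan [array([-0.18,  0.43,  1.73, -0.  ,  0.98,  1.93]), array([-0.18,  0.43,  1.73,  0.  ,  0.98, -1.21])]
21.6 60 0 [-0.81  0.4   1.8   1.01  0.89 -0.26] tcp [ 0.575 -0.216  0.224] foot [ 0.664 -0.181  0.145]
21.6 60 1 [-0.81  0.4   1.8   1.01  0.89  2.88] tcp [ 0.575 -0.216  0.224] foot [ 0.664 -0.181  0.145]
21.6 70 0 [-0.93  0.4   1.9   1.23  0.99 -0.55] tcp [ 0.551 -0.226  0.235] foot [ 0.652 -0.186  0.174]
21.6 70 1 [-0.93  0.4   1.9   1.23  0.99  2.6 ] tcp [ 0.551 -0.226  0.235] foot [ 0.652 -0.186  0.174]
51.6 60 0 [-0.82  0.5   1.62  0.82  1.29 -0.5 ] tcp [ 0.551 -0.185  0.224] foot [ 0.611 -0.11   0.145]
51.6 60 1 [-0.82  0.5   1.62  0.82  1.29  2.64] tcp [ 0.551 -0.185  0.224] foot [ 0.611 -0.11   0.145]
51.6 70 0 [-0.93  0.5
[... 1342 characters left out ...]
-0.318  0.224] foot [ 0.48  -0.413  0.145]
-98.4 60 1 [-0.36  0.48  1.65 -0.93  1.04  0.3 ] tcp [ 0.494 -0.318  0.224] foot [ 0.48  -0.413  0.145]
-98.4 70 0 None tcp [ 0.498 -0.293  0.235] foot [ 0.482 -0.4    0.174]
-98.4 70 1 None tcp [ 0.498 -0.293  0.235] foot [ 0.482 -0.4    0.174]
-130 60 0 [-0.37  0.6   1.45 -0.74  1.45 -2.58] tcp [ 0.457 -0.301  0.224] foot [ 0.395 -0.375  0.145]
-130 60 1 [-0.37  0.6   1.45 -0.74  1.45  0.56] tcp [ 0.457 -0.301  0.224] foot [ 0.395 -0.375  0.145]
-130 70 0 [-0.28  0.67  1.39 -0.85  1.6  -2.51] tcp [ 0.473 -0.282  0.235] foot [ 0.404 -0.365  0.174]
-130 70 1 [-0.28  0.67  1.39 -0.85  1.6   0.63] tcp [ 0.473 -0.282  0.235] foot [ 0.404 -0.365  0.174]
```

```bash
cat >> h.py <<'E'
def wshot(name):
    from workcell import r,optics
    s=r.read_state(); im,d=optics.get_image("wrist"); m=wmodel(optics.camera_model("wrist"),s["eef_pos"],s["eef_rot"])
    cv2.imwrite(f"pics/{name}.png",im[:,:,::-1]); np.savez(f"pics/{name}.npz",im=im,d=d,**{k:np.array(v) for k,v in m.items()})
    return m,im,d
E
python3 - <<'E'
from workcell import r,optics
from h import *
r.reach([.46,-.11,.30],down(171.6)); print(r.read_state()["time_s"])
m,im,d=wshot("w1"); print(r.read_state()["time_s"])
E
```

```text
1.7667
1.8167
```

View pics/w1.png

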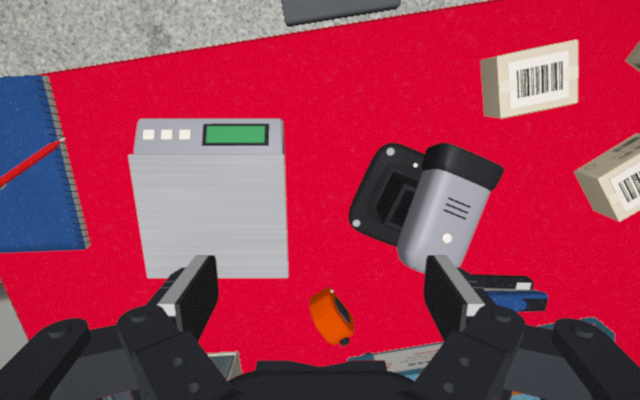

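Wrist view: the plate's corners are at about (129,155), (284,155), (288,277) and (146,278). The scanner head is at (450,205) with its hood and nose end at (463,165), so the nose points toward the robot.

Run:
```python
from h import *
z=np.load("pics/w1.npz"); m={k:z[k] for k in("K","R","t")}; im=z["im"]; P=cloud(m,z["d"])
hsv=cv2.cvtColor(im,cv2.COLOR_RGB2HSV)
red=((hsv[...,0]<8)|(hsv[...,0]>172))&(hsv[...,1]>150)
print("table z",np.median(P[red][:,2]))
b=np.zeros(red.shape,bool); b[120:300,100:310]=1
q=P[b&(P[...,2]>.039)&(P[...,2]<.048)]; print("plate z",np.median(q[:,2]))
mk=(b&(P[...,2]>.039)&(P[...,2]<.05)).astype(np.uint8); mk=cv2.morphologyEx(mk,cv2.MORPH_OPEN,np.ones((7,7)))
c=max(cv2.findContours(mk,0,1)[0],key=cv2.contourArea)[:,0]
rc=cv2.minAreaRect((cast(m,c,.042)[:,:2]*1000).astype(np.float32)); print("plate",np.round(rc[0],1),np.round(rc[1],1),round(rc[2],1)); print(cv2.approxPolyDP(c,6,True)[:,0].tolist())
w=cast(m,[[129,155],[284,155],[288,277],[146,278]],.042)[:,:2]*1000; print(w.round(1).tolist())
# scanner head cloud
b=np.zeros(red.shape,bool); b[120:290,340:515]=1
gray=b&(P[...,2]>.115)&(hsv[...,2]>90)&(hsv[...,1]<70)
head=b&(P[...,2]>.115)
for n,k in(("gray",gray),("head",head)):
    q=P[k]; rc=cv2.minAreaRect((q[:,:2]*1000).astype(np.float32)); print(n,k.sum(),np.round(rc[0],1),np.round(rc[1],1),round(rc[2],1),q[:,2].min().round(3),q[:,2].max().round(3))
yaw=np.radians(-31); ex=np.array([np.cos(yaw),np.sin(yaw)]); ey=np.array([-ex[1],ex[0]])
for n,k in(("gray",gray),("head",head)):
    q=P[k]; s=q[:,:2]@ex*1000; t=q[:,:2]@ey*1000; print(n,"along",np.percentile(s,[0,1,99,100]).round(1),"across",np.percentile(t,[0,1,99,100]).round(1))
    for lo in range(int(s.min()),int(s.max()),10):
        kk=(s>=lo)&(s<lo+10)&(q[:,2]>(np.percentile(q[(s>=lo)&(s<lo+10),2],95)-.012)); print(lo,np.percentile(t[kk],[1,99]).round(1),"ztop",np.percentile(q[kk,2],97).round(4))
print("ref grip (506.8,-16)->",np.array([506.8,-16])@ex,np.array([506.8,-16])@ey)
```

```text
table z -0.0016191037239283446
plate z 0.04081638896664173
plate [ 504.7 -242.7] [168.4 147. ] 81.5
[[129, 155], [147, 277], [168, 276], [178, 255], [223, 251], [216, 252], [225, 260], [217, 270], [231, 276], [282, 277], [285, 204], [275, 201], [284, 193], [282, 155], [266, 155], [265, 162], [253, 155], [256, 169], [243, 167], [244, 155], [237, 162], [166, 155], [165, 163], [164, 155]]
[[419.8, -313.5], [444.5, -148.1], [589.9, -169.5], [566.1, -337.9]]
gray 6192 [470.7 -60.5] [161.8  84.8] 52.8 0.127 0.416
head 9861 [472.5 -55. ] [160.1 107.1] 60.6 0.115 0.416
gray along [383.8 400.1 478.2 481.6] across [114.7 178.8 268.5 270.6]
383 [114.7 114.7] ztop 0.4163
393 [222.6 268.9] ztop 0.1467
403 [221.7 269.4] ztop 0.1492
413 [178.4 183.6] ztop 0.3161
423 [177.1 189. ] ztop 0.3139
433 [222.  268.8] ztop 0.1583
443 [222.5 268.5] ztop 0.1627
453 [222.3 267.9] ztop 0.1636
463 [222.8 267.4] ztop 0.1651
473 [224.6 244.1] ztop 0.1641
head along [378.7 380.1 478.1 485.9] across [114.7 114.7 270.1 274.9]
378 [114.7 114.7] ztop 0.4163
388 [218.7 272.8] ztop 0.1456
398 [220.6 270.9] ztop 0.1477
408 [221.9 269.7] ztop 0.151
418 [176.9 191.1] ztop 0.3157
428 [178.8 183. ] ztop 0.3053
438 [184.2 269. ] ztop 0.1626
448 [222.3 268.9] ztop 0.1629
458 [222.6 268.2] ztop 0.1646
468 [223.  241.5] ztop 0.165
478 [227.1 245.1] ztop 0.1626
ref grip (506.8,-16)-> 442.65299719439145 247.30661955318163
```

Run:
```python
from workcell import r,optics
from h import *
r.reach([.532,.238,.20],down(117.6)); print(r.read_state()["time_s"])
m,im,d=wshot("w2"); P=cloud(m,d)
hsv=cv2.cvtColor(im,cv2.COLOR_RGB2HSV)
red=((hsv[...,0]<8)|(hsv[...,0]>172))&(hsv[...,1]>150)
mk=((np.abs(P[...,2]-.041)<.006)&~red&(np.hypot(P[...,0]-.532,P[...,1]-.238)<.07)).astype(np.uint8)
mk=cv2.morphologyEx(mk,cv2.MORPH_OPEN,np.ones((5,5)))
c=max(cv2.findContours(mk,0,1)[0],key=cv2.contourArea)[:,0]
for zz in (.041,np.median(P[mk>0][:,2])):
    rc=cv2.minAreaRect((cast(m,c,zz)[:,:2]*1000).astype(np.float32)); print(zz,np.round(rc[0],1),np.round(rc[1],1),round(rc[2],1))
```

```text
3.2667
0.041 [531.2 241. ] [62.3 78.4] 27.6
0.03925660417068977 [531.4 240.6] [62.7 78.9] 27.6
```

View pics/w2.png

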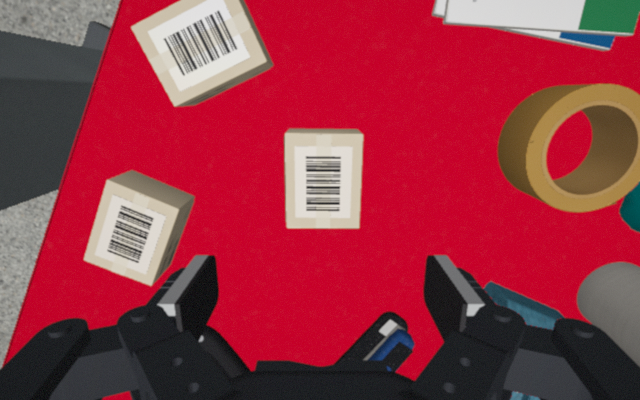

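The middle carton, with its barcode at (322,182), is square between the jaws. It is the farthest from the base (0.58 m, against 0.50 and 0.43 m), and its size and height match the description. I'll grasp it.

Run:
```python
from workcell import r,command_gripper,optics
from h import *
command_gripper(.085,40)
print(r.move_straight([.5313,.2404,.033],down(117.6),speed=.15,max_force=15), r.read_state()["eef_pos"].round(4))
command_gripper(0.0,40); s=r.read_state(); print(s["grip_width"],s["time_s"],s["contact_force"].round(2))
r.move_straight([.5313,.2404,.16],speed=.2); s=r.read_state(); print(s["grip_width"],s["time_s"],s["contact_force"].round(2))
wshot("w3")
```

```text
False [0.5319 0.2406 0.0339]
0.06268446384158723 5.1333 [0.71 0.76 6.11]
0.06264486365405451 5.9167 [-0.07 -0.67 -1.33]
```

View pics/w3.png

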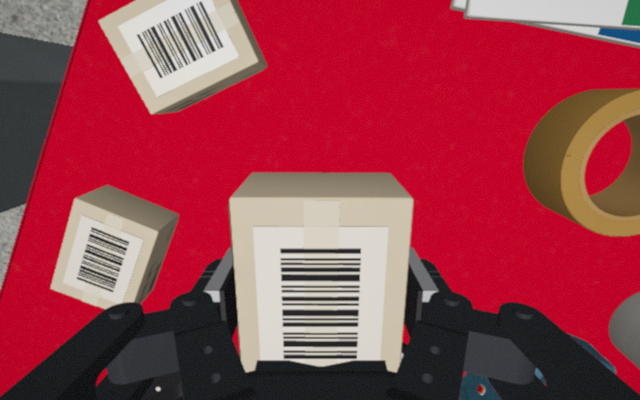

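The carton is held level at a width of 62.6 mm. Next I'll carry it high over the scanner to the plate.

Run:
```python
from workcell import r,command_gripper,optics
from h import *
r.move_straight([.52,.22,.29],speed=.3)
r.reach([.505,-.243,.27],down(171.5)); print(r.read_state()["time_s"])
r.move_straight([.505,-.243,.095],speed=.2)
r.hold(.2)
print("contact",r.move_straight([.505,-.243,.073],speed=.04,max_force=5)); s=r.read_state(); print(s["eef_pos"].round(4),s["contact_force"].round(2),s["grip_width"],s["time_s"])
```

```text
8.25
contact True
[ 0.5048 -0.243   0.0757] [-0.62 -0.34  2.99] 0.06237441454321549 9.9583
```

Run:
```python
from workcell import r,command_gripper,optics
from h import *
command_gripper(.085); r.hold(.1)
r.move_straight([.505,-.243,.27],speed=.25)
m,im,d=wshot("w4"); 
im,dt=optics.get_image("top"); cv2.imwrite("pics/top1.png",im[150:280,330:500,::-1].repeat(4,0).repeat(4,1)); np.save("pics/top1_im.npy",im); np.save("pics/top1.npy",dt)
mt=optics.camera_model("top")
print(r.read_state()["time_s"])
for n,mm,dd in(("wrist",m,d),("top",mt,dt)):
    P=cloud(mm,dd)
    mk=((np.abs(P[...,2]-.083)<.008)&(np.hypot(P[...,0]-.505,P[...,1]+.243)<.08)).astype(np.uint8)
    mk=cv2.morphologyEx(mk,cv2.MORPH_OPEN,np.ones((5,5)))
    print(mk.sum())
    if not mk.any(): continue
    c=max(cv2.findContours(mk,0,1)[0],key=cv2.contourArea)[:,0]
    rc=cv2.minAreaRect((cast(mm,c,.083)[:,:2]*1000).astype(np.float32)); print(n,np.median(P[mk>0][:,2]),np.round(rc[0],1),np.round(rc[1],1),round(rc[2],1))
```

```text
11.4417
6032
wrist 0.08120089258511759 [ 503.5 -243.2] [62.1 79.2] 81.3
541
top 0.0826674857331828 [ 506.4 -242.8] [61.9 79.8] 79.4
```

View pics/w4.png

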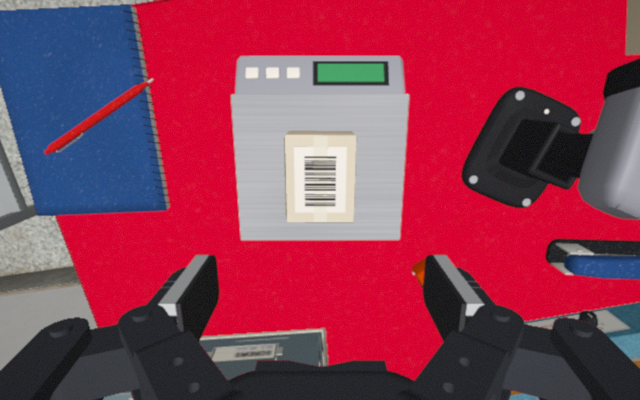

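The carton lies centred on the plate, with its barcode at (320,181) in the wrist view and its top at the expected height. Now I'll look at the scanner from above.

Run:
```python
from workcell import r,command_gripper,optics
from h import *
r.reach([.504,-.016,.30],down(-31)); s=r.read_state(); print(s["time_s"],s["eef_pos"].round(4))
m,im,d=wshot("w5"); P=cloud(m,d)
yaw=np.radians(-31); ex=np.array([np.cos(yaw),np.sin(yaw)]); ey=np.array([-ex[1],ex[0]])
k=(P[...,2]>.115)&(P[...,2]<.18)&(np.hypot(P[...,0]-.504,P[...,1]+.016)<.09)
hsv=cv2.cvtColor(im,cv2.COLOR_RGB2HSV); g=k&(hsv[...,2]>90)
for n,kk in(("head",k),("grey",g)):
    q=P[kk]; a=q[:,:2]@ex*1000; t=q[:,:2]@ey*1000
    rc=cv2.minAreaRect((q[:,:2]*1000).astype(np.float32)); print(n,np.round(rc[0],1),np.round(rc[1],1),round(rc[2],1),"along",np.percentile(a,[0,1,99,100]).round(1))
    for lo in range(int(a.min()),int(a.max()),10):
        c=(a>=lo)&(a<lo+10); print(lo,np.percentile(t[c],[1,50,99]).round(1),"ztop",np.percentile(q[c,2],97).round(4))
e=s["eef_pos"][:2]*1000; print("tcp along/across",e@ex,e@ey)
```

```text
14.725 [ 0.504  -0.0161  0.3   ]
head [498.5 -10.5] [ 57.9 107.5] 58.9 along [378.9 381.2 485.3 486.5]
378 [219.2 247.8 276.5] ztop 0.1436
388 [219.4 247.8 276.4] ztop 0.1458
398 [219.6 247.7 275.6] ztop 0.1475
408 [222.9 247.7 272.6] ztop 0.1511
418 [223.2 247.6 272. ] ztop 0.1543
428 [222.9 247.6 271.7] ztop 0.1568
438 [223.5 247.5 271.7] ztop 0.1627
448 [223.2 247.5 271.2] ztop 0.163
458 [223.5 246.8 270.7] ztop 0.1649
468 [224.1 246.7 270.5] ztop 0.1654
478 [227.3 247.5 267.6] ztop 0.1629
grey [498.5 -10.5] [ 57.9 107.5] 58.9 along [378.9 393.4 485.6 486.5]
378 [218.9 254.3 276.8] ztop 0.1419
388 [219.2 275.1 276.7] ztop 0.1389
398 [219.5 246.9 275.8] ztop 0.1476
408 [222.9 247.3 272.4] ztop 0.1511
418 [223.2 247.6 272.1] ztop 0.1537
428 [222.9 247.6 271.7] ztop 0.1568
438 [223.5 247.5 271.7] ztop 0.1627
448 [223.2 247.5 271.1] ztop 0.163
458 [223.5 246.8 270.6] ztop 0.1649
468 [224.2 246.4 269.5] ztop 0.1654
478 [227.5 246.8 265.6] ztop 0.1629
tcp along/across 440.3101498635946 245.79421995570758
```

View pics/w5.png

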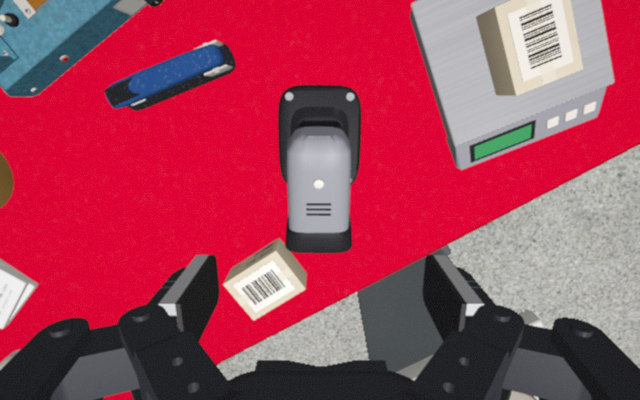

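Wrist view: the head is centred at about (320,190), with the hood at (319,241) on the nose side. The measurements agree on grip ≈ (0.5055, -0.0149, 0.138) and yaw ≈ -31.3°. I'll grasp it and draw it up.

Run:
```python
from workcell import r,command_gripper,optics
from h import *
q=down(-31.4)
r.move_straight([.5055,-.0149,.22],q,speed=.2)
print("c",r.move_straight([.5055,-.0149,.144],q,speed=.12,max_force=10)); 
s=r.read_state(); print(s["eef_pos"].round(4),s["contact_force"].round(2),s["time_s"])
command_gripper(0.0,60); s=r.read_state(); print(s["grip_width"],s["contact_force"].round(2),s["torque"].round(2),s["time_s"],s["eef_pos"].round(4))
```

```text
c False
[ 0.5062 -0.015   0.145 ] [ 0.62 -0.2   0.28] 16.1083
0.04962655305975595 [-0.53 -0.97  5.27] [-0.06  0.24 -0.02] 16.525 [ 0.5059 -0.015   0.1448]
```

Run:
```python
from workcell import r,command_gripper,optics
from h import *
print("c",r.move_straight([.5059,-.015,.22],speed=.08,max_force=15)); 
s=r.read_state(); print(s["eef_pos"].round(4),s["grip_width"],s["contact_force"].round(2),s["torque"].round(2),s["time_s"])
r.move_straight([.5059,-.015,.33],speed=.2)
s=r.read_state(); print(s["eef_pos"].round(4),s["grip_width"],s["contact_force"].round(2),s["torque"].round(2),s["time_s"])
wshot("w6")
im,_=optics.get_image("scene"); cv2.imwrite("pics/scene1.png",im[:,:,::-1])
im,_=optics.get_image("top"); cv2.imwrite("pics/top2.png",im[:,:,::-1])
```

```text
c False
[ 0.5055 -0.0149  0.2194] 0.0493610382565677 [-0.18 -0.03 -0.78] [ 0.01 -0.03  0.01] 17.625
[ 0.5054 -0.0149  0.3286] 0.04939622663430331 [-0.68  0.5  -2.32] [ 0.01 -0.02  0.04] 18.325
```

View pics/scene1.png

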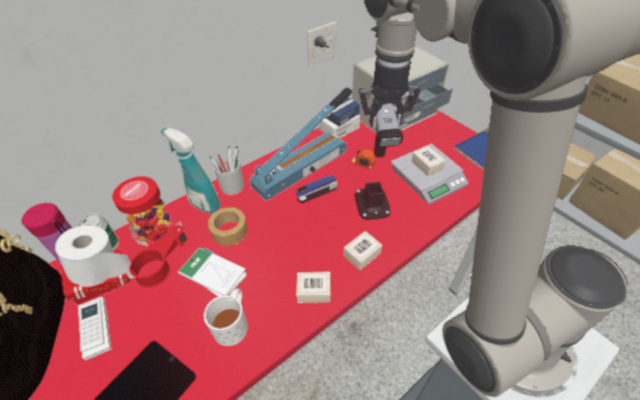

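View pics/w6.png

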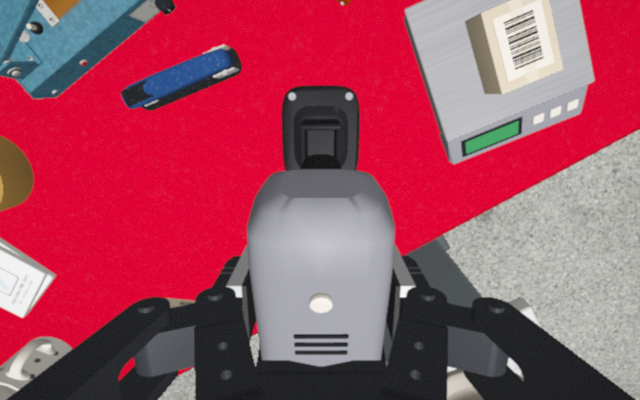

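The scanner is out of the holder. The holder's cup is empty at (320,140) in the wrist view, and the head is square between the pads. I'll check the in-hand pitch by comparing the head-top profile with the docked one.

Run:
```python
from h import *
yaw=np.radians(-31.4); ex=np.array([np.cos(yaw),np.sin(yaw)]); ey=np.array([-ex[1],ex[0]])
for n,tcp in(("w5",[.5059,-.015,.1448]),("w6",[.5054,-.0149,.3286])):
    z=np.load(f"pics/{n}.npz"); m={k:z[k] for k in("K","R","t")}; P=cloud(m,z["d"])-np.array(tcp)
    a=P[...,:2]@ex*1000; t=P[...,:2]@ey*1000; h=P[...,2]*1000
    k=(np.abs(t)<8)&(a>-30)&(a<60)&(np.abs(h)<40)&(z["d"]>0)
    print(n,k.sum(),[(lo,np.median(h[k&(a>=lo)&(a<lo+6)]).round(1)) for lo in range(-30,54,6) if (k&(a>=lo)&(a<lo+6)).sum()>5])
    kk=k&(a<25)&(a>-25); print(np.degrees(np.arctan(np.polyfit(a[kk],h[kk],1)[0])), "max along",a[k].max())
```

```text
w5 1994 [(-30, np.float64(4.6)), (-24, np.float64(7.0)), (-18, np.float64(8.4)), (-12, np.float64(10.2)), (-6, np.float64(11.9)), (0, np.float64(14.5)), (6, np.float64(15.9)), (12, np.float64(17.4)), (18, np.float64(18.7)), (24, np.float64(19.7)), (30, np.float64(19.1)), (36, np.float64(15.7)), (42, np.float64(4.0))]
15.911185785497576 max along 45.09488302631253
w6 9503 [(-30, np.float64(4.6)), (-24, np.float64(6.9)), (-18, np.float64(8.8)), (-12, np.float64(10.2)), (-6, np.float64(11.9)), (0, np.float64(14.3)), (6, np.float64(16.0)), (12, np.float64(17.3)), (18, np.float64(18.6)), (24, np.float64(19.6)), (30, np.float64(19.0)), (36, np.float64(15.5)), (42, np.float64(3.8))]
15.647457749601452 max along 45.904866762245064
```

Run:
```python
from workcell import r,command_gripper,optics
from h import *
p,q,Rs,g=scan_pose([.505,-.243,.083],81.5,65,dist=.10,goff=np.array([0,0,.0008]))
up=p+[0,.03,.08]
print(p.round(3),r.solve_ik(up,q),r.solve_ik(p,q))
r.reach(up,q); s=r.read_state(); print(s["eef_pos"].round(4),s["grip_width"],s["contact_force"].round(2),s["time_s"])
im,_=optics.get_image("scene"); cv2.imwrite("pics/scene2.png",im[:,:,::-1])
```

```text
[ 0.514 -0.182  0.231] [-0.78223123  0.53220333  1.35724076  0.68691602  1.80235441 -0.66622822] [-0.81639616  0.64278966  1.39390263  0.65221018  1.70640798 -0.78432552]
[ 0.5142 -0.1519  0.3106] 0.04936779533553007 [ 0.18 -0.41 -1.64] 20.7
```

View pics/scene2.png

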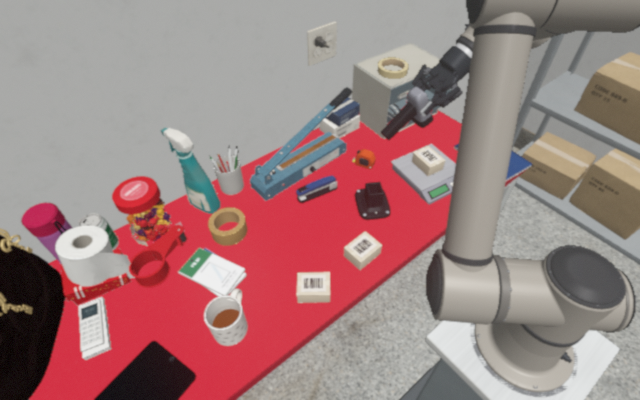

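The scanner is now nose-down: its handle points out to the left at (400,120) and its nose aims at the carton at (428,158). I'll make the final approach and check it.

Run:
```python
from workcell import r,command_gripper,optics
from h import *
p,q,Rs,g=scan_pose([.505,-.243,.083],81.5,65,dist=.10,goff=np.array([0,0,.0008]))
print(r.move_straight(p,q,speed=.08)); r.hold(.3)
s=r.read_state(); print(s["eef_pos"].round(4),s["grip_width"],s["contact_force"].round(2),s["time_s"])
Rt=Ro.from_quat(s["eef_rot"]); Rs=Rt*Ro.from_euler('x',180,degrees=True)
los=Rs.apply([-.9659,0,-.2588]); gr=s["eef_pos"]+.006*Rt.apply([0,0,1])-Rs.apply([0,0,.0008]); w=gr+.058*los
k=(w[2]-.083)/-los[2]; print("window",w.round(4),"hits",(w+k*los).round(4),"dist",k.round(4),"elev",np.degrees(np.arcsin(-los[2])).round(1),"ys",Rs.apply([0,1,0]).round(3))
for n in("scene","top"):
    im,d=optics.get_image(n); cv2.imwrite(f"pics/{n}3.png",im[:,:,::-1]); np.savez(f"pics/{n}3.npz",im=im,d=d)
    y0,y1,x0,x1=(60,210,360,540) if n=="scene" else (130,270,370,530)
    cv2.imwrite(f"pics/{n}3c.png",cv2.resize(im[y0:y1,x0:x1,::-1],None,fx=4,fy=4,interpolation=cv2.INTER_CUBIC))
wshot("w7")
```

```text
False
[ 0.5141 -0.1821  0.2308] 0.04972784458949286 [ 0.95 -0.04 -1.38] 22.2667
window [ 0.5113 -0.2012  0.1739] hits [ 0.5051 -0.2431  0.083 ] dist 0.1003 elev 65.0 ys [-0.989  0.148 -0.   ]
```

View pics/scene3c.png

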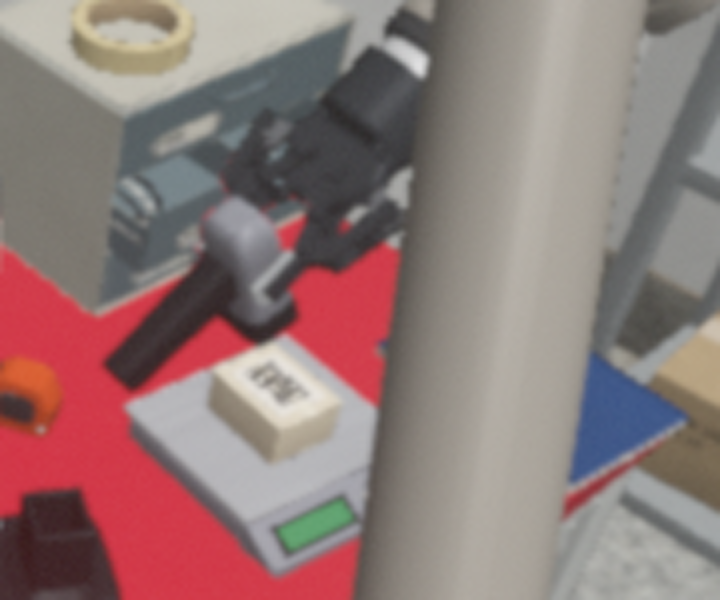

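View pics/top3c.png

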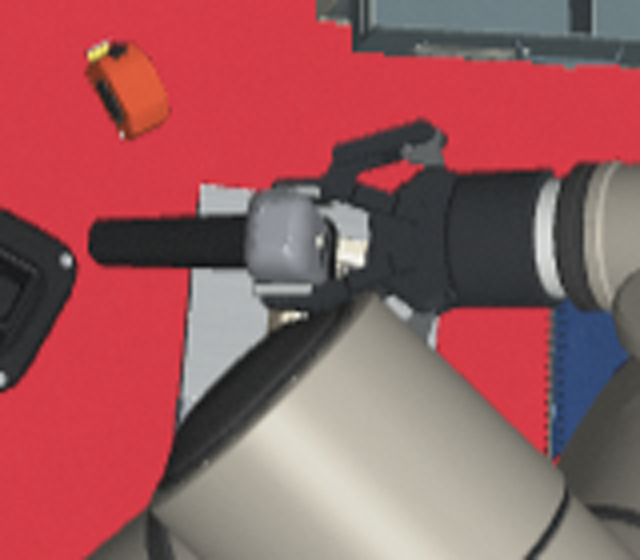

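View pics/w7.png

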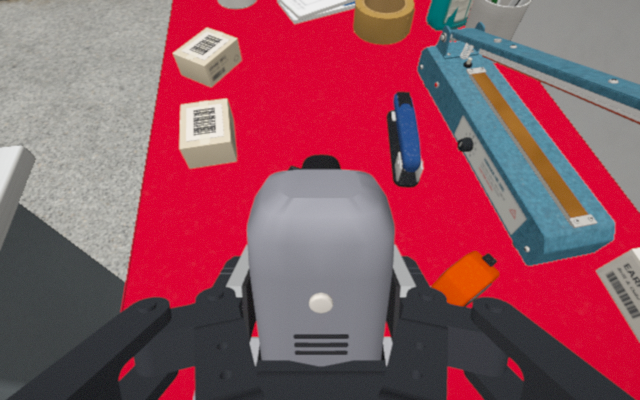

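The scanner hovers clear of everything, with its handle to the left, its hood over the near end of the carton, and the carton still square on the plate. A last numeric check for in-hand slip and for the carton's position, then I'll hand in.

Run:
```python
from workcell import r,optics
from h import *
a=np.load("pics/w6.npz"); b=np.load("pics/w7.npz")
sl=np.s_[205:350,265:380]; d=a["d"][sl]-b["d"][sl]; print("head depth change mm: mean",d.mean()*1e3,"slope top/bottom",d[:40].mean()*1e3,d[-40:].mean()*1e3)
g=[cv2.cvtColor(z["im"],cv2.COLOR_RGB2GRAY)[270:360,280:360].astype(np.float32) for z in(a,b)]; print("shift px",cv2.phaseCorrelate(*g))
z=np.load("pics/scene3.npz"); m=optics.camera_model("scene"); P=cloud(m,z["d"]); mk=((np.abs(P[...,2]-.083)<.008)&(np.hypot(P[...,0]-.505,P[...,1]+.243)<.055)).astype(np.uint8)
rc=cv2.minAreaRect((cast(m,np.argwhere(mk)[:,::-1],.083)[:,:2]*1000).astype(np.float32)); print("parcel scene",np.round(rc[0],1),np.round(rc[1],1),round(rc[2],1))
s=r.read_state(); print(s["time_s"],np.abs(s["dq"]).max()); r.finish_job()
```

```text
head depth change mm: mean -0.0060092956 slope top/bottom 0.11280471 -0.045898754
shift px ((-0.20193283604801593, -0.1639052033822992), 0.6181657470597162)
parcel scene [ 501.4 -240.9] [69.6 86.8] 80.6
22.4167 0.001812467461338277
the job is handed in; nothing more can be done
```

The job is done and handed in at 22.4 s of the 51 s allowed. `finish_job` gives no verdict, so what follows is from my own checks.

- **Parcel:** I took the labelled carton farthest from the base (0.58 m, against 0.50 and 0.43 m) and released it label up on the plate. The two views after release put it at (503.5, -243.2) and (506.4, -242.8) mm; I took the plate's centre as (505, -243) mm. It is turned a quarter turn to the plate, so its long side lies along the scale's x.
- **Scanner:** I drew it straight up out of the holder and turned it nose-down. From the arm's pose, its window is 100 mm from the barcode's middle and aimed 65° below level. The aim point is within 1 mm of where I measured the middle, and the scanner's width lies along the row of bars. It showed no slip in the hand, and the outside-force reading stayed below 2 N.
- **Other things:** I did not go near the mug, stapler or tape measure, and the last pictures show nothing disturbed.
- **Disagreements:** The cameras differed by 2–4 mm on the parcel. The coarse scene view at the end read (501, -241) mm with the outline a few millimetres too large, because side faces were included, so I kept the mean of the wrist and top views. The aim therefore carries a few millimetres of uncertainty.

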